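# Push the tripped breakers back in, in power-up order

### The arm

A 6-joint arm with a two-finger parallel gripper is mounted at the origin on the work surface. World frame = base frame: x ahead of the robot, y to its left, z up, the work surface at z = 0. Lengths are in m, angles in rad, forces in N, time in s.
With the tool pointing down it reaches from about 0.375 to 0.925 m from the base axis. Payload 5.7 kg.
Tool frame: the origin (TCP) lies on the centre line of the jaws, within the pads' length; the fingertips stand 8 mm ahead of it and the grasp point (between the pads) lies 11 mm behind it (manip.tips_ahead is the z of the fingertips in the tool frame, in m); z points along the fingers, y is the line along which they close (so a half turn about z gives the same grasp; the last joint's range is limited). The gripper opens to 88 mm and grips with 3 to 60 N. Pads are 20 mm wide; open, the fingers measure 115 mm over their backs; the gripper's body (75 mm by 178 mm) begins 61 mm behind the grasp point.
Start: joints at [-1.448, 0.359, 1.51, -0, 1.272, -0.115], TCP at [0.141, -0.583, 0.231] pointing down, gripper open.
Joint ranges: [-2.97, 2.97], [-1.01, 2.36], [0.21, 2.38], [-0.96, 4.11], [0.2, 2.71], [-2.98, 2.98]. Speed limits (rad/s): [2.39, 2.39, 3.14, 3.14, 3.14, 3.14].

### API

Orientations are given as a unit quaternion [x, y, z, w].
In Python, from bench import manip gives the robot as it stands.
- The arm moves only by the tool servo_tool, never from a script. Its argument "commands" is a list of rows, each a list of 3 entries, a list of its own where there are three numbers: the finger opening in mm, from 0 to 87.8, then the shift along the tool's x, y, z in mm, then the turn, a rotation vector about the tool's x, y, z in rad. A call has 1 to 5 rows; each row is the pose to reach, as a shift and turn from the pose commanded when the call began, along the tool's axes at that moment; what a row does not reach only later rows make up. A row lasts 1/8 s, in which the tool goes at most 62.5 mm and 10.7 degrees, less where a joint would pass 70% of its speed; a pose out of reach is approached as far as the arm can. A call with a gripper value outside its range is refused whole. The fingers move at their own pace and stop on an object; "squeeze" is the grip in N (left out, the last holds). Time passes only in rows, so rows that repeat a pose let the fingers close. It gives the time, the measured TCP pose, the force, the opening and the grip force at its end, in the units of the state.
- manip.read_state(): the state, without advancing time (a new reading comes with each control period).
- manip.capture(name): name is "scene" or "side" or "wrist"; returns (picture, depth): 420x560x3 uint8, blue, green, red; 420x560 float32, m along the optical axis (not along the pixel's ray), 0 where there is no reading.
- manip.camera_info(name): a dict with "fx", "fy", "cx", "cy" (pixels), "xyz" and "orientation" of the camera in the world. Camera axes: x right, y down, z forward; pixel columns grow to the right and rows downward; lengths in m; the calibration is good to about 2 mm. The wrist camera is an equidistant fisheye: a pixel r from the principal point sees the ray r / f radians off the axis. A picture is of the moment at which its call begins: read the wrist's pose just before it. camera_info takes no time and is no camera call; for the wrist camera it gives the pose at the moment of the call.
- manip.job_done(): hands the job in; it is judged then, once.
The state is a dict: "clock": time; "q": joint angles; "qd": joint speeds; "joint_efforts": joint torques, N m; "ee_pos": TCP position; "eef_rot": TCP orientation; "wrist_force": force on the tool from outside, world axes, zero at the start; "torque": the same for the moment, N m; "grip_width": finger opening in m; "grasp_force": force on a finger pad.
Only numpy, scipy, OpenCV 4.12 (cv2) and the standard library are available. Lean on these libraries where they do the work, as an engineer would, in place of code of your own. Each camera call takes 0.05 s, during which the arm holds its last target. There are 200 camera calls.

### The job

Bring the match robot's tripped breakers back in, in power-up order: press down the black plunger with the wide round cap first, then the one with the long bar-shaped cap, then the one with the square cap, each lightly with the fingertips, as one presses a doorbell, until it has gone in by more than half its travel and stays there. Leave the plunger with the narrow round cap standing out, since its circuit is still under repair. Do not pick up, tip or shove the breakers or anything else on the bench.

Things in the scene. Friction and masses are not known exactly. Their poses are not given: they have to be found in the camera images.
- breaker_round: Breaker housing, a loose white plastic block of 60 mm (x) by 80 mm (y) by 45 mm high, about 0.3 to 0.6 kg, standing on the bench; origin at the centre of its underside, z up. In the middle of its top stands a black plunger with a wide round cap, 40 mm in diameter. All four housings are alike; only the caps differ.
- cap_round_top (a point): Centre of the top face of the black plunger with a wide round cap, 40 mm in diameter; the cap is 10 mm thick on a thin stem. About 73 mm above the bench when fully out, 57 mm when fully in (then still 12 mm above the housing's top); moves with the plunger. Axes as the housing's.
- cap_round (a joint): How far the plunger with a wide round cap, 40 mm in diameter is pushed in, straight down, m: 0 fully out, 0.016 at its hard stop; starts between 0 and 0.002. It needs about 4 N to start moving, rising to about 7 N near the stop, and stays where it is left (no return). From 0.008 on it counts as in.
- breaker_bar: Breaker housing, a loose white plastic block of 60 mm (x) by 80 mm (y) by 45 mm high, about 0.3 to 0.6 kg, standing on the bench; origin at the centre of its underside, z up. In the middle of its top stands a black plunger with a long bar-shaped cap, 14 mm (x) by 50 mm (y). All four housings are alike; only the caps differ.
- cap_bar_top (a point): Centre of the top face of the black plunger with a long bar-shaped cap, 14 mm (x) by 50 mm (y); the cap is 10 mm thick on a thin stem. About 73 mm above the bench when fully out, 57 mm when fully in (then still 12 mm above the housing's top); moves with the plunger. Axes as the housing's.
- cap_bar (a joint): How far the plunger with a long bar-shaped cap, 14 mm (x) by 50 mm (y) is pushed in, straight down, m: 0 fully out, 0.016 at its hard stop; starts between 0 and 0.002. It needs about 4 N to start moving, rising to about 7 N near the stop, and stays where it is left (no return). From 0.008 on it counts as in.
- breaker_square: Breaker housing, a loose white plastic block of 60 mm (x) by 80 mm (y) by 45 mm high, about 0.3 to 0.6 kg, standing on the bench; origin at the centre of its underside, z up. In the middle of its top stands a black plunger with a square cap, 28 by 28 mm. All four housings are alike; only the caps differ.
- cap_square_top (a point): Centre of the top face of the black plunger with a square cap, 28 by 28 mm; the cap is 10 mm thick on a thin stem. About 73 mm above the bench when fully out, 57 mm when fully in (then still 12 mm above the housing's top); moves with the plunger. Axes as the housing's.
- cap_square (a joint): How far the plunger with a square cap, 28 by 28 mm is pushed in, straight down, m: 0 fully out, 0.016 at its hard stop; starts between 0 and 0.002. It needs about 4 N to start moving, rising to about 7 N near the stop, and stays where it is left (no return). From 0.008 on it counts as in.
- breaker_small: Breaker housing, a loose white plastic block of 60 mm (x) by 80 mm (y) by 45 mm high, about 0.3 to 0.6 kg, standing on the bench; origin at the centre of its underside, z up. In the middle of its top stands a black plunger with a narrow round cap, 18 mm in diameter (the one to leave standing out). All four housings are alike; only the caps differ.
- cap_small_top (a point): Centre of the top face of the black plunger with a narrow round cap, 18 mm in diameter (the one to leave standing out); the cap is 10 mm thick on a thin stem. About 73 mm above the bench when fully out, 57 mm when fully in (then still 12 mm above the housing's top); moves with the plunger. Axes as the housing's.
- cap_small (a joint): How far the plunger with a narrow round cap, 18 mm in diameter (the one to leave standing out) is pushed in, straight down, m: 0 fully out, 0.016 at its hard stop; starts between 0 and 0.002. It needs about 4 N to start moving, rising to about 7 N near the stop, and stays where it is left (no return). From 0.008 on it counts as in.
- drive_wheel: Orange drive wheel lying flat, 100 mm in diameter, 40 mm high. Loose bystander, not part of the job; origin at the underside.
- collar: Short aluminium tube standing on end, 40 mm in diameter, 22 mm high. Loose bystander, not part of the job; origin at the underside.
- bearing_hub: Steel flanged hub, 44 mm in diameter, 30 mm high. Loose bystander, not part of the job; origin at the underside.
- wrench: Steel wrench lying flat; its long axis is x. Loose bystander, not part of the job; origin at the underside.
- screwdriver: Screwdriver lying flat; its long axis is x. Loose bystander, not part of the job; origin at the underside.
- bolt_cup: White plastic cup, empty, 72 mm in diameter at the rim, 70 mm high. Loose bystander, not part of the job; origin at the underside.
- motor: Black cylindrical motor standing on end, 58 mm in diameter, 86 mm high with its shaft. Loose bystander, not part of the job; origin at the underside.
Not all that is in view belongs to the job. Leave any turquoise or yellow look-alike of the breaker_bar alone.

How it is judged:
On the way, in this order (a step that is already met when the one before it is completed fails the run):
1. the wide round plunger is pushed in by at least 8 mm (value of joint cap_round above 0.008 m), for 0.2 s.
2. the bar-shaped plunger is pushed in by at least 8 mm (value of joint cap_bar above 0.008 m), for 0.2 s.
3. the square plunger is pushed in by at least 8 mm (value of joint cap_square above 0.008 m), for 0.2 s.
At the end, for the whole second after the job is handed in: The wide round, bar-shaped and square plungers are in by at least 8 of their 16 mm, the narrow round one by less than 4 mm; all four breakers stand upright (within 0.1 rad), at rest, and they and the other loose things are within 30 mm of where they began (value of joint each of cap_round, cap_bar, cap_square above 0.008 m and value of joint cap_small below 0.004 m and distance of each of breaker_round, breaker_bar, breaker_square, breaker_small, drive_wheel, collar, bearing_hub, wrench, screwdriver, bolt_cup, motor from where it was at the start of the episode below 0.03 m and angle between each of breaker_round, breaker_bar, breaker_square, breaker_small's own z axis and vertical below 0.1 rad and linear speed of each of breaker_round, breaker_bar, breaker_square, breaker_small below 0.02 m/s); the robot touches nothing.
It fails at once if the bar-shaped plunger is pressed (over 4 mm) before the wide round one is in, or the square one before the bar-shaped one is in ((value of joint cap_bar above 0.004 m and value of joint cap_round below 0.008 m) or (value of joint cap_square above 0.004 m and value of joint cap_bar below 0.008 m)).
It fails at once if the narrow round plunger is pressed (over 4 mm) (value of joint cap_small above 0.004 m).
It fails at once if the robot presses on a breaker harder than 20 N (contact force between any of the fingers, the arm and breaker_round above 20 N or contact force between any of the fingers, the arm and breaker_bar above 20 N or contact force between any of the fingers, the arm and breaker_square above 20 N or contact force between any of the fingers, the arm and breaker_small above 20 N).
It fails at once if a breaker is lifted by more than 10 mm, tipped by more than 0.2 rad or shoved by more than 30 mm (height (world z) of any of breaker_round, breaker_bar, breaker_square, breaker_small above 0.01 m or angle between any of breaker_round, breaker_bar, breaker_square, breaker_small's own z axis and vertical above 0.2 rad or distance of any of breaker_round, breaker_bar, breaker_square, breaker_small from where it was at the start of the episode above 0.03 m).
It fails at once if another thing on the bench is moved by more than 30 mm (distance of any of drive_wheel, collar, bearing_hub, wrench, screwdriver, bolt_cup, motor from where it was at the start of the episode above 0.03 m).
It also fails if it takes over 45 s, if anything falls off the work surface, if the arm or the gripper's body presses on something with over 40 N, if the wrist force passes 120 N, or if a joint passes its speed limit or range.

## Working session

There is one attempt and no reset: what is moved stays moved. The work goes in short steps, Python scripts to look and compute and a tool call to move; the robot and the scene stay as the last step left them, time stands still between calls to the robot, and variables do not carry over. Pictures are saved under pics/ and viewed, at most 10 in all, crops included, and the job is handed in when it is done.

Besides the shell and the picture viewer there is one more tool, called after "Call:" in YAML: its name, and indented under it one key for each argument. servo_tool: Moves the arm, as the interface text tells. Its arguments: {"type":"object","properties":{"commands":{"type":"array","items":{"type":"array"}},"squeeze":{"type":"number"}},"required":["commands"]}

```bash
mkdir -p pics; ls; python3 - <<'E'
from bench import manip
import cv2,numpy as np
s=manip.read_state();print(s, manip.tips_ahead)
a,d=manip.capture("scene");b,e=manip.capture("side")
np.savez("first.npz",a=a,d=d,b=b,e=e)
cv2.imwrite("pics/scene.png",a);cv2.imwrite("pics/side.png",b)
for n in("scene","side"):print(manip.camera_info(n))
E
```

```text
pics
{'clock': 0.0, 'q': array([-1.44808153e+00,  3.59510869e-01,  1.51140005e+00, -2.83399042e-05,
        1.27251126e+00, -1.15065724e-01]), 'qd': array([-0.00086704, -0.00219829,  0.00046851, -0.0013945 ,  0.00130139,
        0.00014012]), 'joint_efforts': array([ 2.55263440e-03, -5.15366220e+01, -2.70719147e+01,  6.76478189e-02,
        3.48054268e-02, -1.44910173e-04]), 'ee_pos': array([ 0.14124827, -0.5824518 ,  0.22981842]), 'eef_rot': array([ 9.92939963e-01,  1.18614472e-01, -1.70388529e-05, -9.14704000e-04]), 'wrist_force': array([ 0.20566418, -0.07965876,  0.12075849]), 'torque': array([-4.01997458e-02,  6.91315633e-05,  3.25402593e-02]), 'grasp_force': 0.0, 'grip_width': 0.08759055606845187} 0.008
{'fx': 462.3272731399545, 'fy': 462.3272731399545, 'cx': 274.8042517476395, 'cy': 212.64804743887981, 'xyz': array([ 0.95326465, -0.60487658,  0.9006318 ]), 'orientation': array([ 0.89616025,  0.26696731, -0.09849128, -0.3404772 ])}
{'fx': 399.54886820283576, 'fy': 399.54886820283576, 'cx': 277.97703523247196, 'cy': 209.31849931516763, 'xyz': array([-0.02261901,  0.60591691,  0.70183676]), 'orientation': array([-0.33838004,  0.82607878, -0.41977239,  0.16396322])}
```

View pics/scene.png

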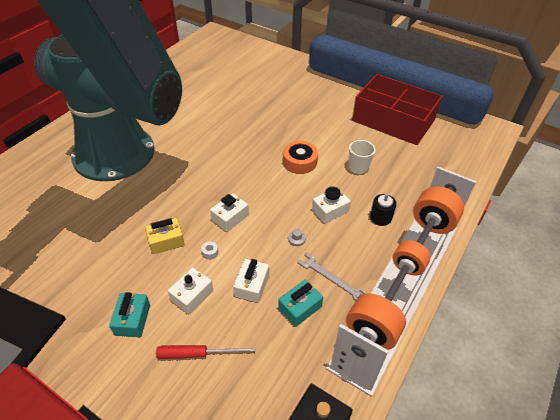

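View pics/side.png

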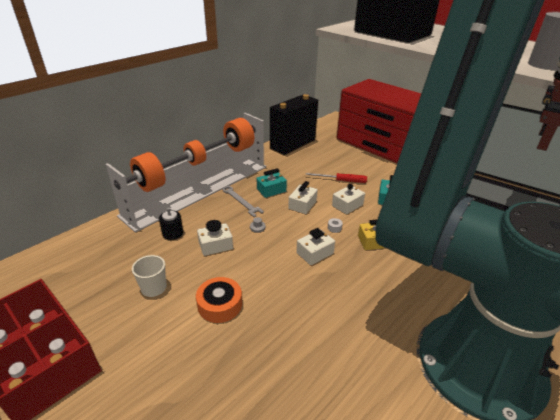

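Scene view: the wide round cap is at about (332,193), bar at (251,268), square at (229,201) and narrow round at (188,281). The turquoise and yellow look-alikes are apart from these. The side view agrees: round (214,228), bar (304,188), square (317,236), small (349,189).

```bash
cat > h.py <<'E'
import numpy as np,cv2
from scipy.spatial.transform import Rotation as R
def cloud(d,c):
    v,u=np.indices(d.shape)
    p=np.dstack([(u-c["cx"])/c["fx"]*d,(v-c["cy"])/c["fy"]*d,d])
    return p@R.from_quat(c["orientation"]).as_matrix().T+c["xyz"]
E
python3 - <<'E'
from h import *
from bench import manip
f=np.load("first.npz")
seeds={"scene":dict(round=(332,195),bar=(251,270),square=(229,202),small=(188,283)),"side":dict(round=(214,228),bar=(304,188),square=(317,236),small=(349,189))}
for cam,i,j in(("scene","a","d"),("side","b","e")):
    P=cloud(f[j],manip.camera_info(cam));I=f[i].max(2)
    for n,(u,v) in seeds[cam].items():
        w=np.zeros(I.shape,bool);w[v-25:v+25,u-25:u+25]=1
        z=P[...,2]
        m=w&(z>.065)&(z<.085)&(I<75)&(f[j]>0)
        k,lab,st,ce=cv2.connectedComponentsWithStats(m.astype(np.uint8))
        l=1+np.argmax(st[1:,4]);q=P[lab==l]
        (c,sz,an)=cv2.minAreaRect((q[:,:2]*1000).astype(np.float32))
        t=w&(abs(z-.045)<.006)&(I>120);h=P[t]
        r2=cv2.minAreaRect((h[:,:2]*1000).astype(np.float32))
        print(cam,n,len(q),"cap",np.round(c,1),np.round(sz,1),round(an,1),"z",np.round(np.percentile(q[:,2],[10,50,90]),4),"reach",round(np.hypot(*c)),"house",len(h),np.round(r2[0]),np.round(r2[1]),round(r2[2],1))
    # obstacles: things above 60mm
    m=(P[...,2]>.09)&(P[...,0]>.3)&(f[j]>0)
    q=P[m]; print(cam,"tall bounds", np.round(np.percentile(q,[1,50,99],axis=0),2).tolist())
E
```

```text
scene round 149 cap [639.1 147.4] [34.9 36.1] 29.3 z [0.0688 0.0725 0.075 ] reach 656 house 394 [639. 147.] [80. 61.] 64.6
scene bar 118 cap [ 600.2 -150.8] [11.6 48.9] 16.6 z [0.0681 0.0715 0.0737] reach 619 house 684 [ 599. -151.] [60. 81.] 16.0
scene square 101 cap [437.6 -14.1] [28.8 27.6] 77.4 z [0.0677 0.0713 0.0736] reach 438 house 443 [436. -14.] [82. 61.] 80.2
scene small 46 cap [ 504.3 -245.1] [13.4 14.1] 48.9 z [0.0671 0.0723 0.0742] reach 561 house 802 [ 502. -245.] [81. 62.] 85.3
scene tall bounds [[0.33, -0.62, 0.09], [0.85, 0.01, 0.14], [0.93, 1.41, 0.2]]
side round 133 cap [635.4 150.2] [35.  37.8] 65.0 z [0.0691 0.0721 0.0736] reach 653 house 374 [638. 150.] [79. 63.] 65.1
side bar 46 cap [ 595.4 -149. ] [10.4 48. ] 17.6 z [0.0673 0.0708 0.0729] reach 614 house 298 [ 642. -145.] [160.  86.] 5.0
side square 91 cap [432.2 -11.2] [28.2 26.8] 76.6 z [0.0677 0.0713 0.0729] reach 432 house 401 [434. -11.] [81. 61.] 78.6
side small 20 cap [ 500.2 -244.2] [11.4 15.3] 35.3 z [0.0678 0.0719 0.0736] reach 557 house 295 [ 501. -242.] [79. 60.] 84.5
side tall bounds [[0.34, -1.97, 0.09], [1.59, -0.44, 0.21], [1.61, 0.29, 0.45]]
```

Both views agree within about 5 mm, and cap and housing sizes and heights check out. The tool's y axis already lies along the bar, within 3°, so no turn is needed. Averages in mm are round (638,148.5), bar (598.5,-150) and square (435.5,-12.5).

```bash
cat >> h.py <<'E'
T=dict(round=(638,148.5),bar=(598.5,-150),square=(435.5,-12.5))
def go(n,z):
    from bench import manip
    s=manip.read_state();p=s["ee_pos"]*1000
    r=R.from_quat(s["eef_rot"])
    print(n,"shift",np.round(r.inv().apply(np.array([*T[n],z])-p),1),"at",np.round(p,1),"f",np.round(s["wrist_force"],1),"t",round(s["clock"],2))
E
python3 -c "
from h import *
go('round',200)"
```

```text
round shift [ 655.  -593.4   31. ] at [ 141.2 -582.5  229.9] f [-0.3  0.1 -0.6] t 0.1
```

Call:
servo_tool:
  commands:
    - [0,[46,-42,2],[0,0,0]]
    - [0,[92,-83,4],[0,0,0]]
    - [0,[138,-125,6],[0,0,0]]
    - [0,[184,-167,8],[0,0,0]]
    - [0,[230,-208,10],[0,0,0]]
  squeeze: 10

```text
clock: 0.72
ee_pos: [0.3165, -0.3249, 0.2204]
eef_rot: [0.993, 0.118, 0.0, -0.0]
wrist_force: [0.5, -0.6, 0.1]
grip_width: 0.0417
grasp_force: 0.0
```

Call:
servo_tool:
  commands:
    - [0,[46,-42,2],[0,0,0]]
    - [0,[92,-83,4],[0,0,0]]
    - [0,[138,-125,6],[0,0,0]]
    - [0,[184,-167,8],[0,0,0]]
    - [0,[230,-208,10],[0,0,0]]

```text
clock: 1.35
ee_pos: [0.4911, -0.0685, 0.2105]
eef_rot: [0.993, 0.119, -0.0, 0.0]
wrist_force: [1.3, -1.6, 0.7]
grip_width: 0.0006
grasp_force: 0.0
```

```bash
python3 -c "
from h import *
go('round',200)"
```

```text
round shift [ 193.9 -176.2   10.5] at [491.1 -68.5 210.5] f [ 1.3 -1.6  0.7] t 1.35
```

Call:
servo_tool:
  commands:
    - [0,[46,-42,2],[0,0,0]]
    - [0,[92,-83,4],[0,0,0]]
    - [0,[138,-125,6],[0,0,0]]
    - [0,[184,-167,9],[0,0,0]]
    - [0,[194,-176,10],[0,0,0]]

```text
clock: 1.98
ee_pos: [0.6388, 0.1496, 0.1998]
eef_rot: [0.993, 0.12, 0.0, -0.0]
wrist_force: [-0.6, -0.6, -0.1]
grip_width: 0.0002
grasp_force: 0.0
```

Call:
servo_tool:
  commands:
    - [0,[0,0,40],[0,0,0]]
    - [0,[0,0,80],[0,0,0]]
    - [0,[0,0,90],[0,0,0]]
    - [0,[0,0,90],[0,0,0]]

```text
clock: 2.48
ee_pos: [0.637, 0.1457, 0.1106]
eef_rot: [0.993, 0.118, -0.001, 0.0]
wrist_force: [0.1, -0.5, 0.2]
grip_width: 0.0005
grasp_force: 0.0
```

```bash
python3 -c "
from h import *
from bench import manip
go('round',69)
a,d=manip.capture('scene');b,e=manip.capture('side')
cv2.imwrite('pics/r.png',np.hstack([cv2.resize(a[120:270,240:440],(400,300)),cv2.resize(b[150:300,120:320],(400,300))]))"
```

```text
round shift [ 1.7 -2.5 41.6] at [637.  145.7 110.6] f [ 0.1 -0.5  0.2] t 2.48
```

View pics/r.png

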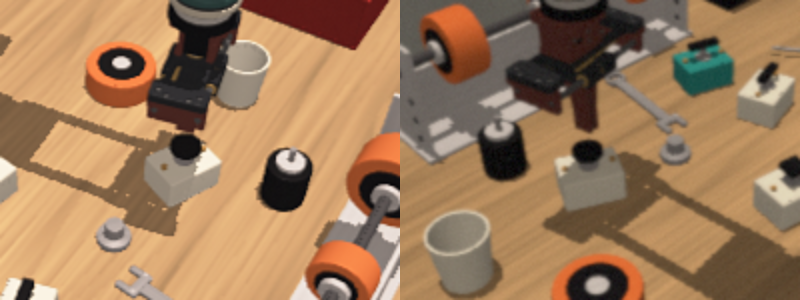

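The closed fingertips hang over the wide round cap in both views (left crop (185,145), right crop (585,150)), with nothing else close. I'll press slowly.

Call:
servo_tool:
  commands:
    - [0,[1,-2,15],[0,0,0]]
    - [0,[1,-2,26],[0,0,0]]
    - [0,[1,-2,29],[0,0,0]]
    - [0,[1,-2,31],[0,0,0]]
    - [0,[1,-2,33],[0,0,0]]

```text
clock: 3.2
ee_pos: [0.6374, 0.1485, 0.0778]
eef_rot: [0.993, 0.119, -0.0, -0.0]
wrist_force: [-3.6, -1.1, 3.9]
grip_width: 0.0007
grasp_force: 2.3
```

Call:
servo_tool:
  commands:
    - [0,[0,0,2],[0,0,0]]
    - [0,[0,0,4],[0,0,0]]
    - [0,[0,0,6],[0,0,0]]
    - [0,[0,0,8],[0,0,0]]
    - [0,[0,0,8],[0,0,0]]

```text
clock: 3.82
ee_pos: [0.6383, 0.1486, 0.0696]
eef_rot: [0.993, 0.119, 0.0, -0.0]
wrist_force: [-0.1, 1.1, 1.3]
grip_width: 0.0008
grasp_force: 0.2
```

Call:
servo_tool:
  commands:
    - [0,[0,0,-10],[0,0,0]]
    - [0,[0,0,-60],[0,0,0]]
    - [0,[0,0,-110],[0,0,0]]
    - [0,[0,0,-110],[0,0,0]]

```text
clock: 4.32
ee_pos: [0.6422, 0.1491, 0.1854]
eef_rot: [0.993, 0.119, 0.006, -0.0]
wrist_force: [0.1, 0.0, -0.1]
grip_width: 0.0004
grasp_force: 0.0
```

```bash
cat >> h.py <<'E'
def caps():
    from bench import manip
    out={}
    for cam,S in dict(scene=dict(round=(332,195),bar=(251,270),square=(229,202),small=(188,283)),side=dict(round=(214,228),bar=(304,188),square=(317,236),small=(349,189))).items():
        a,d=manip.capture(cam);P=cloud(d,manip.camera_info(cam))
        for n,(u,v) in S.items():
            w=np.s_[v-22:v+22,u-22:u+22];q=P[w][(a[w].max(2)<75)&(d[w]>0)&(P[w][...,2]>.05)&(P[w][...,2]<.085)]
            print(cam,n,len(q),"top z mm",np.round(np.percentile(q[:,2],[50,75,90])*1000,1),"xy",np.round(q[:,:2].mean(0)*1000) if len(q) else None)
E
python3 -c "
from h import *
caps();go('bar',170)"
```

```text
scene round 163 top z mm [61.2 62.6 63.5] xy [640. 146.]
scene bar 121 top z mm [71.6 72.6 73.6] xy [ 601. -152.]
scene square 107 top z mm [71.7 73.  74.1] xy [438. -15.]
scene small 49 top z mm [71.7 72.9 73.4] xy [ 505. -246.]
side round 135 top z mm [60.8 61.7 62.3] xy [633. 152.]
side bar 49 top z mm [70.9 71.9 72.7] xy [ 594. -146.]
side square 96 top z mm [71.  72.3 73.2] xy [431.  -9.]
side small 22 top z mm [71.2 72.  73.8] xy [ 499. -242.]
bar shift [-109.4  280.7   10.4] at [638.7 148.6 180.6] f [-0.9 -0.5 -0.1] t 4.42
```

The round plunger is in by about 11 mm (top at 62 mm) and its housing hasn't moved. Next is the bar.

Call:
servo_tool:
  commands:
    - [0,[-22,56,2],[0,0,0]]
    - [0,[-44,112,4],[0,0,0]]
    - [0,[-66,168,6],[0,0,0]]
    - [0,[-88,225,8],[0,0,0]]
    - [0,[-109,280,10],[0,0,0]]

```text
clock: 5.05
ee_pos: [0.5965, -0.1509, 0.1677]
eef_rot: [0.993, 0.119, -0.001, -0.001]
wrist_force: [-0.4, -0.2, -0.1]
grip_width: 0.0005
grasp_force: 0.0
```

Call:
servo_tool:
  commands:
    - [0,[0,0,30],[0,0,0]]
    - [0,[0,0,60],[0,0,0]]
    - [0,[0,0,60],[0,0,0]]
    - [0,[0,0,60],[0,0,0]]

```text
clock: 5.55
ee_pos: [0.598, -0.1491, 0.1095]
eef_rot: [0.993, 0.119, -0.0, -0.0]
wrist_force: [-0.2, -0.1, -0.4]
grip_width: 0.0008
grasp_force: 0.0
```

```bash
python3 -c "
from h import *
from bench import manip
go('bar',69)
a,d=manip.capture('scene');b,e=manip.capture('side')
cv2.imwrite('pics/b.png',np.hstack([cv2.resize(a[200:350,150:350],(400,300)),cv2.resize(b[110:260,220:420],(400,300))]))"
```

```text
bar shift [ 0.3  1.  40.5] at [ 598.  -149.1  109.5] f [-0.2 -0.1 -0.4] t 5.55
```

View pics/b.png

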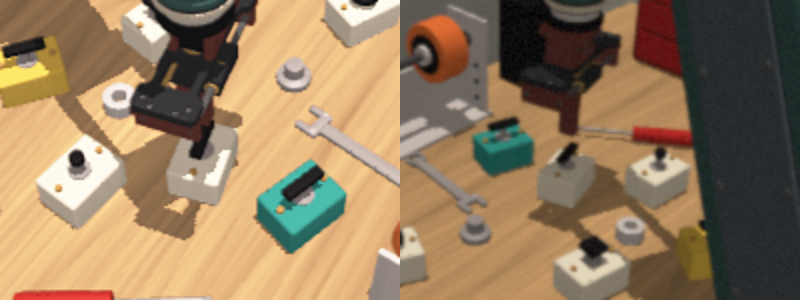

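The fingertips are above the white breaker's bar cap (left crop (200,150), right crop (568,150)). The body is clear of the turquoise look-alike and the small plunger.

Call:
servo_tool:
  commands:
    - [0,[0,1,15],[0,0,0]]
    - [0,[0,1,26],[0,0,0]]
    - [0,[0,1,28],[0,0,0]]
    - [0,[0,1,30],[0,0,0]]
    - [0,[0,1,32],[0,0,0]]

```text
clock: 6.28
ee_pos: [0.5977, -0.15, 0.0779]
eef_rot: [0.993, 0.119, -0.0, -0.0]
wrist_force: [-3.1, 1.8, 4.2]
grip_width: 0.0
grasp_force: 2.3
```

Call:
servo_tool:
  commands:
    - [0,[0,0,2],[0,0,0]]
    - [0,[0,0,4],[0,0,0]]
    - [0,[0,0,6],[0,0,0]]
    - [0,[0,0,8],[0,0,0]]
    - [0,[0,0,8],[0,0,0]]

```text
clock: 6.9
ee_pos: [0.5984, -0.1503, 0.0696]
eef_rot: [0.993, 0.119, 0.0, 0.0]
wrist_force: [-0.1, -0.2, 0.5]
grip_width: 0.0007
grasp_force: 0.0
```

Call:
servo_tool:
  commands:
    - [0,[0,0,-10],[0,0,0]]
    - [0,[0,0,-60],[0,0,0]]
    - [0,[0,0,-110],[0,0,0]]
    - [0,[0,0,-110],[0,0,0]]

```text
clock: 7.4
ee_pos: [0.6022, -0.1518, 0.185]
eef_rot: [0.993, 0.119, 0.005, 0.003]
wrist_force: [-0.3, 0.5, 0.1]
grip_width: 0.0004
grasp_force: 0.0
```

```bash
python3 -c "
from h import *
caps();go('square',170)"
```

```text
scene round 151 top z mm [61.2 62.2 63.4] xy [641. 146.]
scene bar 123 top z mm [61.4 62.7 63.5] xy [ 601. -152.]
scene square 62 top z mm [71.7 72.8 74.3] xy [433. -16.]
scene small 48 top z mm [71.7 72.9 74.2] xy [ 505. -246.]
side round 135 top z mm [60.6 61.4 62.2] xy [633. 152.]
side bar 53 top z mm [60.  60.8 61.6] xy [ 595. -147.]
side square 101 top z mm [71.1 72.2 73.3] xy [432.  -9.]
side small 23 top z mm [71.2 72.1 73.7] xy [ 499. -242.]
square shift [-126.3 -172.7   10.1] at [ 598.9 -150.6  180.6] f [-0.4  0.2  0. ] t 7.5
```

The bar is in by about 11 mm too. Next is the square.

Call:
servo_tool:
  commands:
    - [0,[-32,-43,2],[0,0,0]]
    - [0,[-63,-86,5],[0,0,0]]
    - [0,[-95,-130,7],[0,0,0]]
    - [0,[-126,-173,10],[0,0,0]]
    - [0,[-126,-173,10],[0,0,0]]

```text
clock: 8.12
ee_pos: [0.4295, -0.0095, 0.1677]
eef_rot: [0.993, 0.12, -0.003, -0.001]
wrist_force: [0.5, -0.4, 0.6]
grip_width: 0.0005
grasp_force: 0.0
```

Call:
servo_tool:
  commands:
    - [0,[0,0,30],[0,0,0]]
    - [0,[0,0,60],[0,0,0]]
    - [0,[0,0,60],[0,0,0]]
    - [0,[0,0,60],[0,0,0]]

```text
clock: 8.62
ee_pos: [0.4357, -0.0122, 0.1099]
eef_rot: [0.993, 0.118, -0.0, -0.0]
wrist_force: [-0.2, 0.3, -0.1]
grip_width: 0.0005
grasp_force: 0.0
```

```bash
python3 -c "
from h import *
from bench import manip
go('square',69)
a,d=manip.capture('scene');b,e=manip.capture('side')
cv2.imwrite('pics/s.png',np.hstack([cv2.resize(a[110:260,130:330],(400,300)),cv2.resize(b[150:300,220:420],(400,300))]))"
```

```text
square shift [-0.3  0.2 40.9] at [435.7 -12.2 109.9] f [-0.2  0.3 -0.1] t 8.62
```

View pics/s.png

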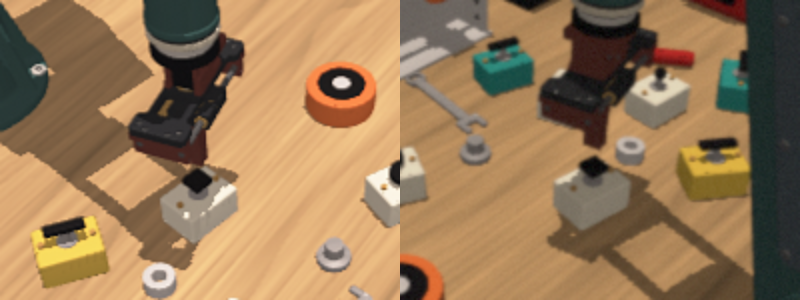

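The fingertips are straight above the square cap (left crop (197,180), right crop (594,165)), clear of everything else.

Call:
servo_tool:
  commands:
    - [0,[0,0,15],[0,0,0]]
    - [0,[0,0,26],[0,0,0]]
    - [0,[0,0,28],[0,0,0]]
    - [0,[0,0,30],[0,0,0]]
    - [0,[0,0,32],[0,0,0]]

```text
clock: 9.35
ee_pos: [0.4353, -0.0119, 0.0781]
eef_rot: [0.993, 0.119, 0.0, 0.0]
wrist_force: [0.2, 0.0, 4.3]
grip_width: 0.0005
grasp_force: 2.3
```

Call:
servo_tool:
  commands:
    - [0,[0,0,2],[0,0,0]]
    - [0,[0,0,4],[0,0,0]]
    - [0,[0,0,6],[0,0,0]]
    - [0,[0,0,8],[0,0,0]]
    - [0,[0,0,8],[0,0,0]]

```text
clock: 9.98
ee_pos: [0.4352, -0.0118, 0.0697]
eef_rot: [0.993, 0.119, 0.0, 0.0]
wrist_force: [-0.7, 0.1, 2.8]
grip_width: 0.0004
grasp_force: 1.0
```

Call:
servo_tool:
  commands:
    - [0,[0,0,-10],[0,0,0]]
    - [0,[0,0,-60],[0,0,0]]
    - [0,[0,0,-110],[0,0,0]]
    - [0,[0,0,-110],[0,0,0]]
    - [0,[0,0,-110],[0,0,0]]

```text
clock: 10.6
ee_pos: [0.4347, -0.0118, 0.1796]
eef_rot: [0.993, 0.119, 0.0, -0.0]
wrist_force: [-0.7, -0.7, -0.4]
grip_width: 0.0004
grasp_force: 0.0
```

```bash
python3 -c "
from h import *
caps();go('square',170)"
```

```text
scene round 154 top z mm [61.5 62.5 63.3] xy [641. 145.]
scene bar 118 top z mm [60.8 62.1 62.9] xy [ 601. -152.]
scene square 114 top z mm [61.5 62.7 63.6] xy [438. -15.]
scene small 49 top z mm [72.  72.9 73.6] xy [ 505. -246.]
side round 132 top z mm [60.7 61.4 62.1] xy [633. 151.]
side bar 39 top z mm [60.3 60.8 62.7] xy [ 593. -142.]
side square 104 top z mm [60.5 61.6 62.6] xy [431.  -9.]
side small 23 top z mm [71.1 72.6 73.4] xy [ 499. -242.]
square shift [1.4 1.3 8.5] at [433.8 -11.6 178.5] f [0.2 0.5 1.1] t 10.7
```

All three plungers are in by about 11 mm, the narrow round one is still out, and the arm is clear, so I'm handing in.

```bash
python3 -c "
from bench import manip
print(manip.job_done())"
```

```text
the job is handed in; nothing more can be done
None
```

The wide round, bar and square plungers were pressed in that order, each about 11 of 16 mm; the narrow round one still stands out, the breakers did not visibly move, and the job is handed in (no verdict was returned).

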